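Hold a punch over the crack tester

ROBOT

A 6-joint arm with a two-finger parallel gripper is mounted at the origin on a cart in front of the work surface, level with it; the furniture and walls round the work are solid. World frame = base frame: x ahead of the robot, y to its left, z up, the work surface at z = 0. Lengths are in mm, angles in rad, forces in N, time in s.
With the tool pointing down it reaches from about 300 to 775 mm from the base axis. Payload 14.6 kg.
Tool frame: the origin (TCP) lies on the centre line of the jaws, within the pads' length; the fingertips stand 19 mm ahead of it and the grasp point (between the pads) is the TCP (bot.tip_reach is the distance from the TCP to the fingertips, in mm); z points along the fingers, y is the line along which they close (so a half turn about z gives the same grasp; the last joint's range is limited). The gripper opens to 85 mm and grips with 20 to 120 N. Pads are 22 mm wide; open, the fingers measure 114 mm over their backs; the gripper's body (76 mm by 85 mm) begins 54 mm behind the grasp point. The pads swing forward as they close: fully open they stand 13 mm farther back than shut.
Start: joints at [-1.239, 0.3, 1.521, -0, 1.321, -0.067], TCP at [213.564, -506.833, 250.281] pointing down, gripper open.
Joint ranges: [-3.03, 3.03], [-0.79, 2.21], [0.23, 2.52], [-1.04, 4.18], [0, 3.07], [-2.55, 2.55]. Speed limits (rad/s): [2.22, 2.22, 2.57, 3.14, 3.14, 3.14].

INTERFACE

Orientations are given as a unit quaternion [w, x, y, z].
In Python, from rig import bot gives the robot as it stands. Calls block until the motion is done:
- bot.move_to(position, orientation): joint-space move of the TCP to a pose.
- bot.servo_line(position, attitude=None, speed=150, until_force=None): straight line of the TCP; attitude=None keeps the orientation; speed is the mean speed in mm/s. With until_force (N) it stops when the force on the tool has changed by that much, and returns True; else False.
- bot.move_joints(angles): joint-space move.
- bot.move_gripper(opening, grip_force=None): finger opening in mm; grip_force is the grip in N (None keeps the last); returns when the fingers have stopped.
- bot.dwell(seconds).
- bot.ik(position, orientation): joint angles nearest the present ones, or None.
- bot.read_state(): the state.
- bot.read_camera(name): name is "scene" or "top" or "wrist"; returns a dict with "image" (400x640x3 uint8, blue, green, red), "depth" (400x640 float32, mm along the optical axis (not along the pixel's ray), 0 where there is no reading), "fovy" (degrees; the focal length in pixels is half the picture's height over the tangent of half this angle, whatever the lens; pixels are square), "cx", "cy" (the principal point, pixels), "eye" and "attitude" of the camera in the world; the wrist camera has in their place "mount" (4x4, takes a point from camera to tool coordinates, whose origin is the TCP and whose axes are the flange's). Camera axes: x right, y down, z forward; pixel columns grow to the right and rows downward; lengths in mm; the calibration is good to about 2 mm. A picture is of the moment at which its call begins: read the wrist's pose just before it.
A pose or a line that the arm cannot do raises bot.MotionError and nothing moves.
- bot.finish_job(): hands the job in; it is judged then, once.
The state is a dict: "clock": time; "joint_positions": joint angles; "qvel": joint speeds; "effort": joint torques, N m; "ee_pos": TCP position; "tool_rot": TCP orientation; "ft_force": force on the tool from outside, world axes, zero at the start; "moment": the same for the moment, N m; "grip_width": finger opening in mm; "grip_force": force on a finger pad.
Only numpy, scipy, OpenCV 4.12 (cv2) and the standard library are available. Lean on these libraries where they do the work, as an engineer would, in place of code of your own. Each camera call takes 0.05 s, during which the arm holds its last target. There are 200 camera calls.

TASK

Get the crack tester ready by pressing its keys fully down one at a time, green first, then blue, then yellow, letting each spring back. Then pick up the steel punch, carry it over the top of the red chip guard without touching the guard, and hold it level about 1 cm above the dark bar on the tester's white plate, centred on the bar and in line with it (either way round), never letting the punch touch the tester. Finish while still holding it there, still and clear of the tester; leave the other things on the bench where they are.

Things in the scene. Friction and masses are not known exactly. Their poses are not given: they have to be found in the camera images.
- punch: steel dapping punch lying loose on the worktop: a bar 73 mm long (along its own y), 15 mm wide and 15 mm high, 0.08 to 0.17 kg; one end is a rounded knob. Origin: middle of its underside; z up. It is to be taken across its 15 mm width
- tester: crack tester, a grey box fixed on the worktop, 150 mm deep (its x) by 200 mm wide (its y) by 38 mm high, origin at the centre of its underside, z up. Its front (-x) half carries a dark strip with the three keys in a row along y (60 mm apart, 46 mm in front of the centre); its rear half carries a raised white sensing plate, 54 mm in x by 104 mm in y, with a dark bar marked along its middle
- sensor_face (a point): the centre of the dark bar on the tester's white sensing plate, on the plate's upper face, 43 mm above the worktop; axes as the tester's: the dark bar (15 mm wide, 73 mm long) runs along y
- guard: red sheet-metal chip guard fixed on the worktop between the punch and the tester: an upright sheet 260 mm long (its x, which runs away from the robot), 4 mm thick, with a steel bead along its top edge at 74 mm above the worktop, on a foot 40 mm wide and 3 mm thick. Origin: middle of its underside; the punch starts on its +y side, the tester is on its -y side
- guard_top (a point): middle of the guard's top edge, 74 mm above the worktop
- key_green_top (a point): centre of the top face of the round green key when up (it goes down with the key), a push key 26 mm across on the tester's dark strip; pressed straight down. The keys' places in the row vary
- key_green (a joint): travel of the green key: 0 up, 0.005 m fully down; a spring pushes it back, fully down takes 3 N
- key_blue_top (a point): centre of the top face of the round blue key when up (it goes down with the key), a push key 26 mm across on the tester's dark strip; pressed straight down. The keys' places in the row vary
- key_blue (a joint): travel of the blue key: 0 up, 0.005 m fully down; a spring pushes it back, fully down takes 3 N
- key_yellow_top (a point): centre of the top face of the round yellow key when up (it goes down with the key), a push key 26 mm across on the tester's dark strip; pressed straight down. The keys' places in the row vary
- key_yellow (a joint): travel of the yellow key: 0 up, 0.005 m fully down; a spring pushes it back, fully down takes 3 N
- wax_tube: bystander: green wax tube standing on end, 26 mm across, 60 mm high, origin at the centre of its underside
- dropper: bystander: small dark dropper bottle, 33 mm across, 102 mm high, standing, origin at the centre of its underside
- bench_block: bystander: flat steel block 64 x 64 x 20 mm, origin at the centre of its underside
- brass_brush: bystander: brass brush lying flat, 20 x 195 x 25 mm (long along its own y), origin at the centre of its underside
- under_motor (a point): bare point of the worktop below a fixed hanging motor, an obstacle to arms, not to the work: the motor spans 60 mm from this point in x and 50 mm in y, from 550 to 700 mm up, with a lamp shade beside it farther left. An arm that starts to its left does best to draw in to about 0.4 m from its base axis and then swing right
Not all that is in view belongs to the job. Several things look just like the punch: the one meant starts farthest to the robot's right.

How it is judged (in metres and radians):
On the way, in this order (a step that is already met when the one before it is completed fails the run):
1. the green key is pressed down, the other two up (value of joint key_green above 0.0035 m and value of joint each of key_blue, key_yellow below 0.0015 m), for 0.05 s.
2. the blue key is pressed down, the other two up (value of joint key_blue above 0.0035 m and value of joint each of key_green, key_yellow below 0.0015 m), for 0.05 s.
3. the yellow key is pressed down, the other two up (value of joint key_yellow above 0.0035 m and value of joint each of key_green, key_blue below 0.0015 m), for 0.05 s.
4. the punch passes over the guard, above its top edge (x of punch in the frame of guard between -0.14 and 0.14 m and y of punch in the frame of guard between -0.03 and 0.03 m and z of punch in the frame of guard above 0.074 m).
At the end, for the whole second after the job is handed in: the punch is held still in the fingers, its underside 4 to 20 mm above the sensing plate, its centre within 9 mm of the bar's centre, its length within 0.14 rad of the bar's (either way round) and level within 0.14 rad, neither punch nor robot touching the tester, and all keys are up (horizontal distance between punch and sensor_face below 0.009 m and z of punch in the frame of sensor_face between 0.004 and 0.02 m and angle between the y axis of punch and the y axis of sensor_face, either way round below 0.14 rad and angle between punch's own z axis and vertical below 0.14 rad and contact force between the fingers and punch above 1 N and contact force between each of punch, the arm, the fingers and tester below 0.1 N and linear speed of punch below 0.02 m/s and value of joint each of key_green, key_blue, key_yellow below 0.0015 m); the arm keeps its last pose, push and grip.
It fails at once if two keys pressed at once (value of joint each of key_green, key_blue above 0.0025 m or value of joint each of key_green, key_yellow above 0.0025 m or value of joint each of key_blue, key_yellow above 0.0025 m).
It fails at once if the guard is touched (contact force between guard and anything else above 0.5 N).
It fails at once if the punch touches the tester (contact force between punch and tester above 0.3 N).
It fails at once if a bystander is moved by more than 15 mm or tipped (distance of any of wax_tube, dropper, bench_block, brass_brush from where it was at the start of the episode above 0.015 m or angle between any of wax_tube, dropper, bench_block, brass_brush's own z axis and vertical above 0.3 rad).
It also fails if it takes over 61 s, if anything falls off the work surface, if the arm or the gripper's body presses on something with over 40 N, if the wrist force passes 120 N, or if a joint passes its speed limit or range.

## Working session

There is one attempt and no reset: what is moved stays moved. The work goes in short steps, each a Python script; the robot and the scene stay as the last script left them, time stands still between calls to the robot, and variables do not carry over. Pictures are saved under pics/ and viewed, at most 10 in all, crops included, and the job is handed in when it is done.

```bash
mkdir -p pics; ls
python3 - <<'E'
from rig import bot
import cv2,pickle
d={}
for n in("scene","top"):
    c=bot.read_camera(n);d[n]=c;cv2.imwrite(f"pics/{n}1.png",c["image"])
    print(n,c["fovy"],c["cx"],c["cy"],c["eye"],c["attitude"])
pickle.dump(d,open("cams.pkl","wb"))
s=bot.read_state();print(s["clock"],s["ee_pos"],s["tool_rot"],s["grip_width"])
E
```

```text
pics
scene 45.468730881327765 318.79613641285437 210.51687298934422 [  703.99950467 -1034.40145421   955.2057124 ] [-0.4002265   0.91611101  0.01581267 -0.01758769]
top 51.30270381542782 324.07135218492164 200.03582133579783 [ 504.95554814  -77.9674588  1057.54635071] [ 0.04904215 -0.70525088  0.70644691 -0.03389446]
0.1 [ 213.49640834 -506.64950412  249.76814961] [-5.37847667e-04  9.80186368e-01  1.98076730e-01 -5.81723918e-05] 85.59957835298155
```

View pics/scene1.png

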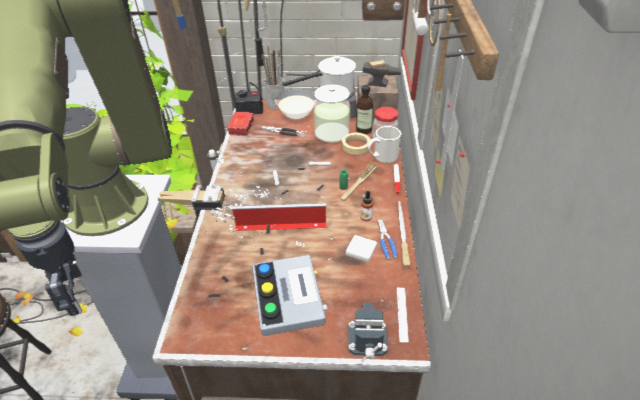

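View pics/top1.png

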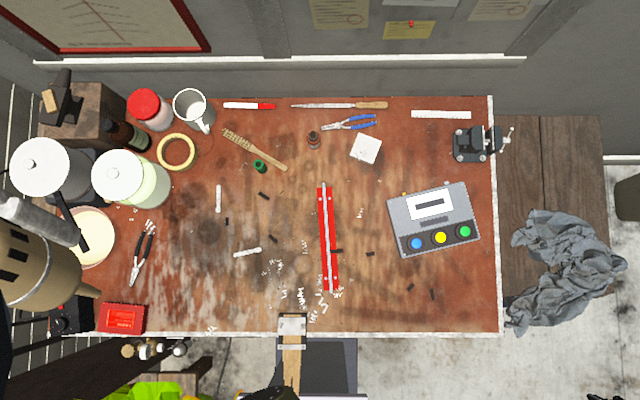

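The scene view shows the tester with blue, yellow and green keys, the guard, and the bystanders. In the top view the keys are at blue (416,243), yellow (441,238) and green (465,231). The bar is at about (430,205), the guard runs from (322,187) to (333,292), and the punch candidates are at (247,252) and (219,198). I'll enlarge the top view to check.

```bash
cat > h.py <<'E'
import numpy as np,cv2,pickle
from scipy.spatial.transform import Rotation as R
def rot(q): return R.from_quat(np.roll(q,-1)).as_matrix()
def frame(c,ee=None,q=None):
    if "eye" in c: return np.array(c["eye"]),rot(c["attitude"])
    T=np.eye(4);T[:3,:3]=rot(q);T[:3,3]=ee;T=T@np.array(c["mount"]);return T[:3,3],T[:3,:3]
def ray(c,u,v,ee=None,q=None):
    f=200/np.tan(np.radians(c["fovy"])/2);e,A=frame(c,ee,q)
    return e,A,np.array([(u-c["cx"])/f,(v-c["cy"])/f,1])
def at_z(c,u,v,z,*a):
    e,A,r=ray(c,u,v,*a);d=A@r;return e+d*(z-e[2])/d[2]
def dep(c,u,v,*a):
    e,A,r=ray(c,u,v,*a);return e+A@r*c["depth"][int(round(v)),int(round(u))]
def down(psi): # tool down, tool y (closing) line at world angle psi (mod pi)
    M=np.array([[np.sin(psi),np.cos(psi),0],[-np.cos(psi),np.sin(psi),0],[0,0,-1.]]) 
    return np.roll(R.from_matrix(M).as_quat(),1)
E
python3 - <<'E'
from h import *
d=pickle.load(open("cams.pkl","rb"));t=d["top"]
for n,u,v in[("blue",416,243),("yel",441,238),("green",465,231),("bar",430,205),("p1",247,252),("p2",219,198),("g0",322,190),("g1",333,288),("wax",260,166),("drop",313,140),("block",366,149),("br",225,132),("br2",285,167),("table",380,290)]:
    print(n,dep(t,u,v).round(1))
im=t["image"]
a=cv2.resize(im[175:300,190:350],None,fx=5,fy=4.8,interpolation=cv2.INTER_CUBIC)[:600]
b=cv2.resize(im[170:270,375:495],None,fx=6,fy=6,interpolation=cv2.INTER_CUBIC)
cv2.imwrite("pics/ca.png",cv2.resize(im[175:295,190:350],(800,600),interpolation=cv2.INTER_CUBIC));cv2.imwrite("pics/cb.png",b)
E
```

```text
blue [ 519.4 -275.6   55.3]
yel [ 531.2 -335.3   55.2]
green [ 547.7 -392.1   57.3]
bar [ 611.8 -314.8   41.3]
p1 [497.9 137.8   9.8]
p2 [634.4 212.2  10.6]
g0 [ 6.556e+02 -5.000e+01  5.000e-01]
g1 [408.8 -77.5   0.6]
wax [717.  109.    9.5]
drop [767.  -30.2  75.4]
block [ 757.6 -162.3   19.6]
br [805.8 200.5  14.7]
br2 [713.9  44.5  10.9]
table [ 403.6 -194.8   -4.3]
```

View pics/ca.png

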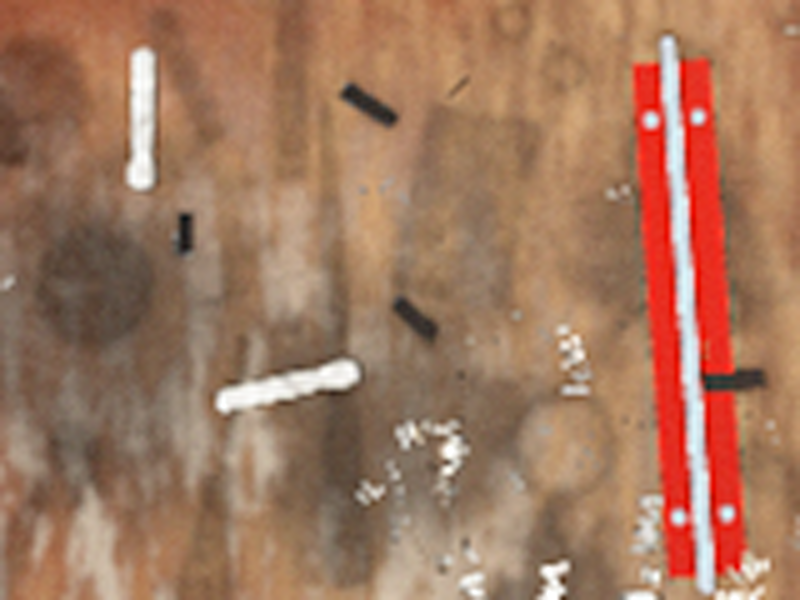

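View pics/cb.png

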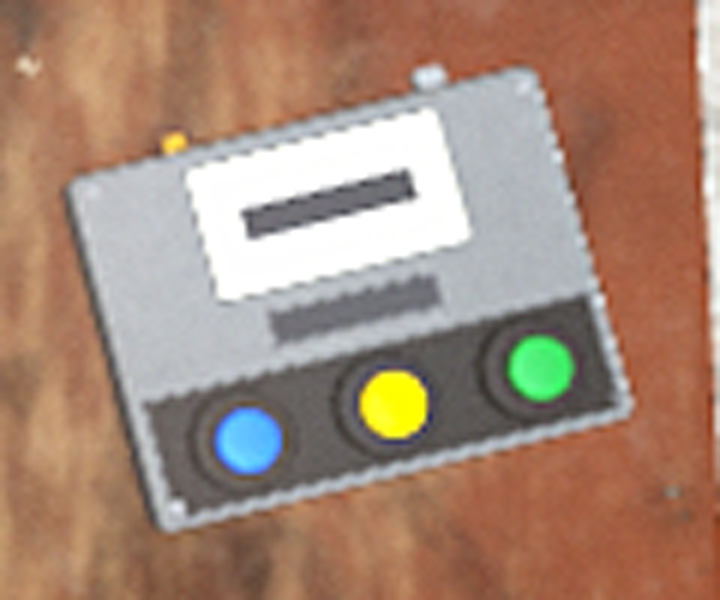

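Crop A shows the rightmost look-alike lying from (233,255) to (261,249) in the top image, with its knob at the right end. Crop B shows the keys at (248,440), (394,404) and (541,368), and the bar from (246,222) to (413,185), which I convert to world coordinates.

Run:
```python
from h import *
from rig import bot
d=pickle.load(open("cams.pkl","rb"));t=d["top"]
B=lambda x,y:(375+(x+.5)/6-.5,170+(y+.5)/6-.5)
K={n:at_z(t,*B(*p),53) for n,p in dict(blue=(248,440),yellow=(394,404),green=(541,368)).items()}
for n in K: print(n,K[n].round(1),[dep(t,*B(*p)).round(1) for p in [dict(blue=(248,440),yellow=(394,404),green=(541,368))[n]]])
print("spacing",np.linalg.norm(K["blue"]-K["yellow"]),np.linalg.norm(K["green"]-K["yellow"]))
b0,b1=at_z(t,*B(246,222),43),at_z(t,*B(413,185),43);bc=(b0+b1)/2
print("bar",bc,np.linalg.norm(b1-b0),np.degrees(np.arctan2(*(b0-b1)[1::-1])), "row ang",np.degrees(np.arctan2(*(K["blue"]-K["green"])[1::-1])),"bar-yel",np.linalg.norm((bc-K["yellow"])[:2]))
A=lambda x,y:(190+(x+.5)/5-.5,175+(y+.5)/5-.5)
p0,p1=at_z(t,*A(216,402),9),at_z(t,*A(359,372),9)
print("punch",p0,p1,(p0+p1)/2,np.linalg.norm(p1-p0),np.degrees(np.arctan2(*(p1-p0)[1::-1])))
g0,g1=at_z(t,*A(668,36),74),at_z(t,*A(707,590),74);print("guard",g0,g1,np.linalg.norm(g0-g1))
print("motor?",dep(t,30,250),dep(t,40,215))
K["bar"]=bc;pickle.dump(K,open("K.pkl","wb"))
rowang=np.arctan2(*(K["blue"]-K["green"])[1::-1])
pa=np.arctan2(*(p1-p0)[1::-1])
for nm,p,a in[("green",K["green"],rowang),("punch",(p0+p1)/2,pa+np.pi/2),("bar",bc,rowang+np.pi/2)]:
  for k in(0,np.pi):
    q=down(a+k);x=bot.ik([p[0],p[1],150],q);print(nm,k,None if x is None else np.round(x,2))
print(bot.tip_reach)
```

```text
blue [ 519.6 -275.8   53. ] [array([ 519.6, -275.4,   55.3])]
yellow [ 533.9 -334.1   53. ] [array([ 533.7, -332.8,   58.3])]
green [ 548.1 -392.8   53. ] [array([ 547.9, -391.5,   57.3])]
spacing 59.97854304047073 60.41420236930261
bar [ 615.34459955 -313.28596368   43.        ] 69.57047440332325 102.39459383500528 row ang 103.67159591531292 bar-yel 84.11112110300326
punch [490.46187691 173.58276814   9.        ] [505.37877906 101.84799194   9.        ] [497.92032799 137.71538004   9.        ] 73.26931203342298 -78.2530262367025
guard [664.86221307 -54.8181674   74.        ] [404.9521609  -72.84679337  74.        ] 260.5345784593865
motor? [504.24265425 220.21669321 651.08654614] [540.68562078 229.57639572 627.94829499]Traceback (most recent call last):
  File "<stdin>", line 20, in <module>
  File "h.py", line 16, in down
    return np.roll(R.from_matrix(M).as_quat(),1)
                   ~~~~~~~~~~~~~^^^
  File "scipy/spatial/transform/_rotation.pyx", line 1143, in scipy.spatial.transform._rotation.Rotation.from_matrix
ValueError: Non-positive determinant (left-handed or null coordinate frame) in rotation matrix 0: [[ 0.97166641 -0.23635648  0.        ]
 [ 0.23635648  0.97166641  0.        ]
 [ 0.          0.         -1.        ]].
```

```bash
sed -i 's/\[\[np.sin(psi),np.cos(psi),0\],\[-np.cos(psi),np.sin(psi),0\]/[[-np.sin(psi),np.cos(psi),0],[np.cos(psi),np.sin(psi),0]/' h.py
python3 - <<'E'
from h import *
from rig import bot
K=pickle.load(open("K.pkl","rb"))
a=np.radians(103.4)
for nm,p,an in[("green",K["green"],a),("punch",[498,137.7],np.radians(-78.25+90)),("bar",K["bar"],a+np.pi/2)]:
  for k in(0,np.pi):
    x=bot.ik([p[0],p[1],150],down(an+k));print(nm,k,None if x is None else np.round(x,2))
print(bot.tip_reach)
# go above green, with wrist look
bot.move_gripper(0)
print(bot.tip_reach,bot.read_state()["grip_width"])
q=min((down(a),down(a+np.pi)),key=lambda q:abs(bot.ik([*K["green"][:2],150],q)[5]))
bot.move_to([*K["green"][:2],150],q)
s=bot.read_state();c=bot.read_camera("wrist");cv2.imwrite("pics/w1.png",c["image"]);pickle.dump((c,s),open("w1.pkl","wb"))
print(s["clock"],s["ee_pos"],s["ft_force"])
E
```

```text
green 0 [-0.68  0.66  1.23 -0.    1.25 -2.48]
green 3.141592653589793 [-0.68  0.66  1.23 -0.    1.25  0.66]
punch 0 [ 0.2   0.33  1.72 -0.    1.08 -0.01]
punch 3.141592653589793 None
bar 0 [-0.52  0.7   1.17 -0.    1.27  2.38]
bar 3.141592653589793 [-0.52  0.7   1.17 -0.    1.27 -0.76]
19.0
19.0 0.2788624760716038
2.2417 [ 547.3920218  -393.78333977  150.56840198] [-0.33305372 -0.94265045  0.23033631]
```

View pics/w1.png

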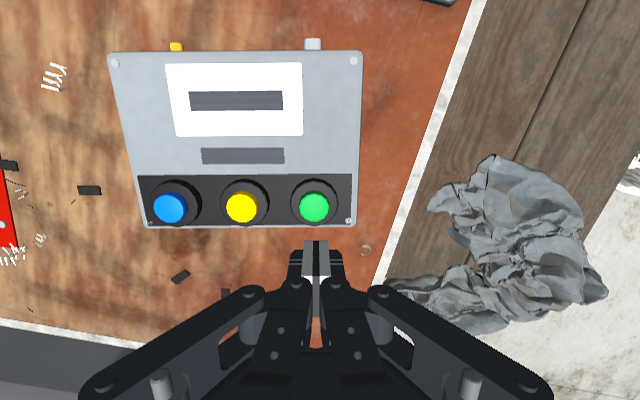

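The wrist view shows the shut fingers in line with the green key: keys at (314,206), (241,208) and (169,210), bar from (190,100) to (283,100). I'll check these against the top view and press green.

Run:
```python
from h import *
from rig import bot
K=pickle.load(open("K.pkl","rb"));c,s=pickle.load(open("w1.pkl","rb"));a=(s["ee_pos"],s["tool_rot"])
for n,u,v in[("green",314,206),("yellow",241,208),("blue",169,210)]: print(n,at_z(c,u,v,55,*a).round(1),dep(c,u,v,*a).round(1))
l,r=at_z(c,190,100,43,*a),at_z(c,283,100,43,*a);print("bar",(l+r)/2,np.linalg.norm(l-r),np.degrees(np.arctan2(*(l-r)[1::-1])),K["bar"])
g=K["green"][:2]
bot.servo_line([*g,90],speed=100)
hit=bot.servo_line([*g,62],speed=30,until_force=5)
print(hit,bot.read_state()["ee_pos"],bot.read_state()["ft_force"],bot.read_state()["clock"])
bot.dwell(.2);s=bot.read_state();print(s["ee_pos"],s["ft_force"])
```

```text
green [ 550.1 -392.1   55. ] [ 551.7 -391.7   59.6]
yellow [ 534.2 -332.9   55. ] [ 536.1 -333.7   59.3]
blue [ 518.5 -274.3   55. ] [ 520.2 -275.9   58.5]
bar [ 617.71140335 -313.9005685    43.        ] 72.65394192452516 103.3667664246094 [ 615.34459955 -313.28596368   43.        ]
True [ 548.29014316 -392.97880095   73.05789347] [-0.87121413  0.76965224  6.52912133] 3.6667
[ 548.30109692 -392.97149312   73.01703828] [-2.10060598  1.64119526  9.02944692]
```

Run:
```python
from h import *
from rig import bot
K=pickle.load(open("K.pkl","rb"))
g=K["green"][:2]
bot.servo_line([*g,95],speed=100)
for n in("blue","yellow"):
    p=K[n][:2]
    bot.servo_line([*p,95],speed=150)
    z0=bot.read_state()
    hit=bot.servo_line([*p,66],speed=30,until_force=5)
    bot.dwell(.2);s=bot.read_state();print(n,hit,s["ee_pos"],s["ft_force"],z0["ft_force"],s["clock"])
    bot.servo_line([*p,95],speed=100)
bot.servo_line([*K["yellow"][:2],190],speed=200)
# over the guard to the punch
bot.move_gripper(50,40)
bot.move_to([498,137.7,190],down(np.radians(11.75)))
s=bot.read_state();c=bot.read_camera("wrist");cv2.imwrite("pics/w2.png",c["image"]);pickle.dump((c,s),open("w2.pkl","wb"));print(s["clock"],s["ee_pos"])
t=bot.read_camera("top");cv2.imwrite("pics/t2.png",t["image"])
```

```text
blue True [ 519.60946156 -275.90755602   73.01579172] [-1.13119684  0.30407028  7.70727216] [ 0.80642274 -0.28968216  0.83626791] 6.1083
yellow True [ 533.89813337 -334.00368976   73.04265131] [-1.50806857  1.32782106  6.82069442] [ 0.5526285  -0.04109586 -0.22324509] 7.95
11.2083 [498.36785015 137.01312359 189.99319254]
```

View pics/w2.png

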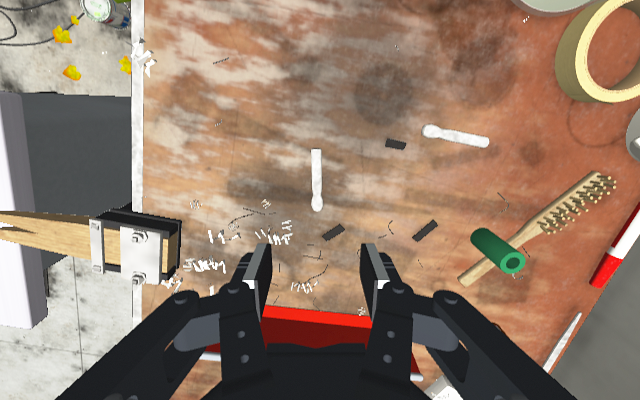

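The wrist view shows the punch from (316,149) to (317,211) with its knob at the lower end, aligned with the jaws. Next I measure it from here and grasp.

Run:
```python
from h import *
from rig import bot
c,s=pickle.load(open("w2.pkl","rb"));a=(s["ee_pos"],s["tool_rot"])
p,r=at_z(c,316,149,10,*a),at_z(c,317,211.5,10,*a);m=(p+r)/2
print(p,r,m,np.linalg.norm(p-r),np.degrees(np.arctan2(*(r-p)[1::-1])))
ok=np.linalg.norm(m[:2]-[498,137.7])<6
if ok:
    m=(m[:2]+[498,137.7])/2
    q=down(np.radians(11.75))
    bot.servo_line([*m,60],attitude=q,speed=150)
    print(bot.servo_line([*m,22.5],speed=40,until_force=6),bot.read_state()["ee_pos"])
    bot.move_gripper(5,50)
    s=bot.read_state();print(s["grip_width"],s["grip_force"],s["ft_force"],m)
    if 12<s["grip_width"]<18:
        bot.servo_line([*m,170],speed=120);bot.dwell(.2)
        s=bot.read_state();c=bot.read_camera("wrist");cv2.imwrite("pics/w3.png",c["image"]);pickle.dump((c,s),open("w3.pkl","wb"));print(s["grip_width"],s["grip_force"],s["ft_force"],s["clock"],s["ee_pos"])
```

```text
[493.58586903 172.12587744  10.        ] [509.46013084 101.21810531  10.        ] [501.52299993 136.67199137  10.        ] 72.66295023119427 -77.38114903532659
False [499.90525942 137.21695827  22.71936312]
13.343062017520491 49.38583195209503 [-0.988667    0.42226168  4.56070924] [499.76149997 137.18599569]
13.461195631954313 48.743298053741455 [0.25298715 0.23984637 0.13829931] 15.4 [499.64115623 137.16511837 169.57199631]
```

View pics/w3.png

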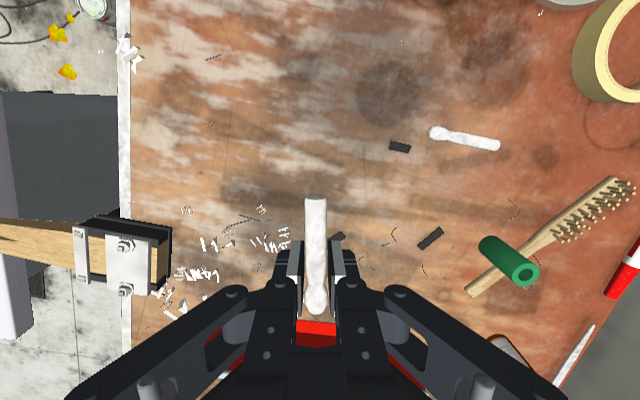

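The wrist view shows the punch gripped across its width and straight, from (315,196) to (316,313). I'll find the in-hand offset and carry it over.

Run:
```python
from h import *
from rig import bot
c,s=pickle.load(open("w3.pkl","rb"));a=(s["ee_pos"],s["tool_rot"])
z=s["ee_pos"][2]-22.7+11
p,r=at_z(c,315.5,196,z,*a),at_z(c,316,313.5,z,*a);m=(p+r)/2
off=rot(a[1]).T@(m-s["ee_pos"]);print(p,r,np.linalg.norm(p-r),"off tool",off)
print([dep(c,316,v,*a).round(1) for v in(202,225,250,275,300,306)])
q=down(np.radians(13.4));T=np.array([616.5,-313.6])
d=rot(q)@[off[0],0,0]; print("shift",d)
X=T-d[:2] if abs(off[0])<8 else T
bot.servo_line([*X,170],attitude=q,speed=120)
bot.servo_line([*X,110],speed=100);bot.dwell(.2)
s=bot.read_state();c=bot.read_camera("wrist");t=bot.read_camera("top");print(s["clock"],s["ee_pos"],s["grip_width"],s["grip_force"])
pickle.dump((c,t,s,X),open("w4.pkl","wb"))
im=np.hstack([cv2.resize(c["image"][130:400,180:460],(400,386)),cv2.resize(t["image"][160:270,370:484],(400,386))]);cv2.imwrite("pics/w4.png",im)
```

```text
[493.9595489  174.18695895 157.87199631] [509.2894552  102.0563162  157.87199631] 73.74168190451377 off tool [ 0.53248033  2.14530193 11.69840733]
[array([494.7, 171.9, 160.4]), array([497.2, 159.8, 161. ]), array([500.3, 145.2, 160.4]), array([503.4, 130.1, 160.7]), array([506.5, 115.5, 163. ]), array([507.4, 111.1, 162.4])]
shift [-0.1234012   0.51798402  0.        ]
20.4333 [ 616.8725341  -314.22927293  110.76715841] 13.15542590096687 48.7358433008194
```

View pics/w4.png

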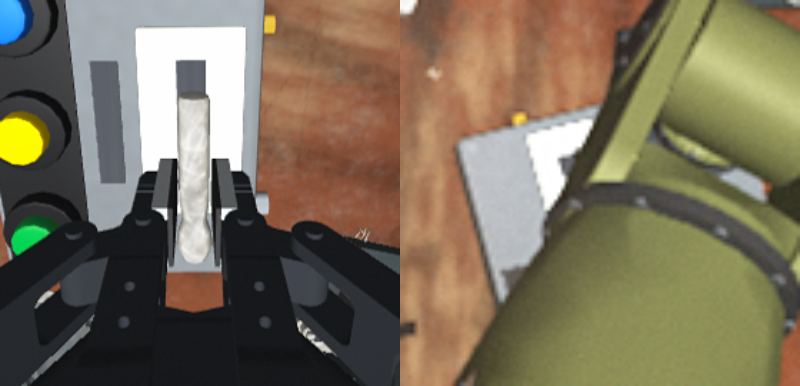

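The left half shows the punch over the plate. The visible end of the bar is at crop (190.5,60), near the punch end at (194,94). I'll compare them with the same camera to cancel its bias.

Run:
```python
from h import *
from rig import bot
c,t,s,X=pickle.load(open("w4.pkl","rb"));a=(s["ee_pos"],s["tool_rot"]);M=rot(a[1])
f=lambda x,y,z:M.T@(at_z(c,180+x*.7,130+y*270/386,z,*a)-s["ee_pos"])
z=s["ee_pos"][2]-22.7
be=f(190.5,60,43);b2=f(190.5,88,43);pe=f(194,95,z+11);pk=f(195,263,z+11)
print("bar end",be,b2,"punch ends",pe,pk,"mid",(pe+pk)/2)
sg=np.sign(be[0]);bc=be-[sg*36.5,0,0];e=bc-(pe+pk)/2;e[2]=0
w=M@e;print("correction tool",e,"world",w)
```

```text
bar end [36.58293481  0.42846001 67.73790921] [22.17833676  0.39701991 67.74956687] punch ends [37.11219479  2.13606544 11.6717925 ] [-36.76040533   2.59998469  11.73213104] mid [ 0.17589473  2.36802507 11.70196177]
correction tool [-0.09295993 -1.93956505  0.        ] world [-1.86520388e+00 -5.39968446e-01 -1.64136772e-03]
```

Run:
```python
from h import *
from rig import bot
c,t,s,X=pickle.load(open("w4.pkl","rb"))
X=X+[-1.3,-.4]
bot.servo_line([*X,77],speed=30);bot.dwell(.7)
s=bot.read_state();c=bot.read_camera("wrist");sc=bot.read_camera("scene")
print(s["clock"],s["ee_pos"],X,s["grip_width"],s["grip_force"],s["ft_force"],np.abs(s["qvel"]).max())
a=(s["ee_pos"],s["tool_rot"])
for v in(200,215,230,290): print(dep(c,316,v,*a).round(1))
im=np.hstack([cv2.resize(c["image"][130:400,180:460],(400,386)),cv2.resize(sc["image"][230:345,230:350],(400,386))]);cv2.imwrite("pics/w5.png",im)
```

```text
22.4833 [ 615.31287147 -314.53250987   76.99539212] [ 615.3234012  -314.51798402] 13.30072467158346 48.7358021736145 [-0.12794551 -0.73946442 -2.13070735] 0.0016445134565650143
[ 609.1 -278.8   68.1]
[ 611.  -286.9   67.7]
[ 613.  -295.2   67.6]
[ 621.7 -331.7   67.4]
```

View pics/w5.png

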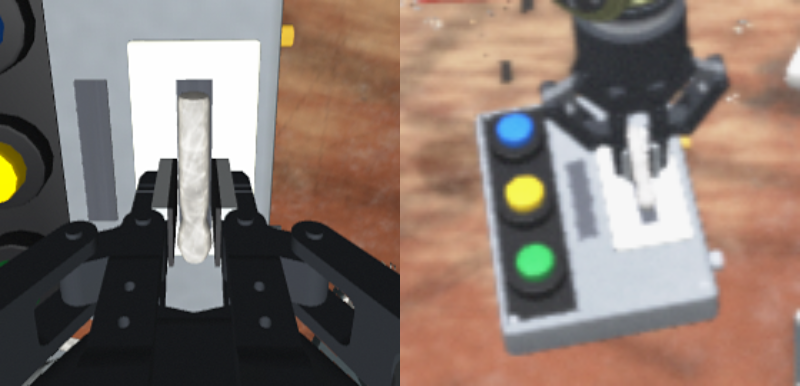

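The punch sits over the bar, in line with it and level. Its top measures about 68 mm, so the underside is about 11 mm above the plate. All keys are up and the arm is still, so I'm handing in.

```bash
python3 -c "
from rig import bot
print(bot.finish_job())"
```

```text
the job is handed in; nothing more can be done
None
```

I pressed green, blue and yellow in that order, then carried the punch over the guard. I handed in at about 22.5 s with it held still, level and centred about 11 mm above the bar. The rig returned no verdict.

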